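Put the belt grinder's parts back in their fitted inserts

TASK

The grinding job is done: put the four loose grinder parts (black contact wheel, aluminium tracking roller, flat steel platen, file guide) back in the organiser, each fully down in the recess that is cut for it, the wheel and the roller standing on end as they stand now. Set each part down rather than dropping it, and leave the blue marking-fluid bottle and the engineer's square alone.

Things in the scene. Friction and masses are not known exactly. Their poses are not given: they have to be found in the camera images.
- contact_wheel_mid (a point): Contact wheel of a belt grinder standing on end: black rubber tyre 60 mm in diameter and 51 mm tall, bright aluminium hub (45 mm in diameter) proud by 2.5 mm at both ends, 56 mm tall over all; about 0.26 kg. The point is its centre, half-way up (28 mm above what it stands on); z is its axle, upright. Round: any yaw will do.
- tracking_roller_mid (a point): Tracking roller standing on end: bright bare aluminium, slightly barrel-shaped, 44 mm in diameter at mid-height (41 mm at the ends), 56 mm tall over all; about 0.19 kg. The point is its centre, half-way up (28 mm above what it stands on); z is its axle, upright. Round: any yaw will do.
- platen_mid (a point): Platen: flat bright steel plate lying flat, 100 mm (its x) by 50 mm (its y) by 10 mm thick, two dark screw holes along its middle; about 0.38 kg. The point is its centre, 5 mm above what it lies on; z up. It is taken across its 50 mm width. Either way round will do.
- file_guide_mid (a point): File guide: two dark steel bars side by side, joined by two brass pins, 90 mm long (its x), 28 mm wide over both bars (its y), 24 mm tall, a bright strip along the top of each bar; about 0.33 kg. It is clamped solid and can be taken across its 28 mm width. The point is its centre, 12 mm above what it lies on; z up. Either way round will do.
- wheel_insert_seat (a point): Seat of the insert for the contact wheel: the larger round recess, 74 mm in diameter, 6 mm deep. All four inserts are square grey blocks, 126 x 126 mm, fixed two by two on a black base grid; their arrangement, place and yaw (within 15 degrees) vary. The point is the middle of the yellow seat, 11 mm above the bench; z up. The grey rim stands 6 mm above the seat.
- roller_insert_seat (a point): Seat of the insert for the tracking roller: the smaller round recess, 58 mm in diameter, 6 mm deep. Block, point and rim as for the other inserts.
- platen_insert_seat (a point): Seat of the insert for the platen: the larger oblong recess, 114 mm (its x) by 64 mm (its y), 6 mm deep. In the middle 60 mm of both long sides the rim is cut away down to the level of the seat, out to the edge of the block, so that fingers have room. Block, point and rim as for the other inserts.
- guide_insert_seat (a point): Seat of the insert for the file guide: the narrower oblong recess, 104 mm (its x) by 42 mm (its y), 6 mm deep. In the middle 56 mm of both long sides the rim is cut away down to the level of the seat, out to the edge of the block, so that fingers have room. Block, point and rim as for the other inserts.
- dye_bottle: Bystander, to be left alone: blue marking-fluid bottle with black cap, 48 mm in diameter, 100 mm tall, standing loose among the parts. Origin at the centre of its underside; z up.
- square: Bystander, to be left alone: small engineer's square lying flat and loose among the parts; dark stock 62 x 16 mm, 16 mm tall, thin steel blade, 62 x 74 mm over all. Origin at about the middle of that L, on the bench; z up.
Not all that is in view belongs to the job. What is shaped like the part that bears platen_mid but green is not meant.

How it is judged:
By the outcome, as a careful person would: the job done as asked, in the order asked, and still so for the second after the job is handed in, with the robot touching nothing.
It also fails if it takes over 118 s, if anything falls off the work surface, if the arm or the gripper's body presses on something with over 40 N, if the wrist force passes 120 N, or if a joint passes its speed limit or range.

ROBOT

A 7-joint arm with a two-finger parallel gripper is mounted at the origin on the work surface. World frame = base frame: x ahead of the robot, y to its left, z up, the work surface at z = 0. Lengths are in m, angles in degrees, forces in N, time in s.
With the tool pointing down it reaches from about 0.4 to 0.85 m from the base axis. Payload 4.5 kg.
Tool frame: the origin (TCP) lies on the centre line of the jaws, within the pads' length; the fingertips stand 25 mm ahead of it and the grasp point (between the pads) lies 6 mm ahead of it (arm.tcp_to_tips is the z of the fingertips in the tool frame, in m); z points along the fingers, y is the line along which they close (so a half turn about z gives the same grasp; the last joint's range is limited). The gripper opens to 85 mm and grips with 20 to 120 N. Pads are 22 mm wide; open, the fingers measure 114 mm over their backs; the gripper's body (76 mm by 85 mm) begins 54 mm behind the grasp point. The pads swing forward as they close: fully open they stand 13 mm farther back than shut.
Start: joints at [76.249, 39.483, -11.15, 89.685, 9.013, 51.709, -12.324], TCP at [0.169, -0.602, 0.256] pointing down, gripper open.
Joint ranges: [-172.22, 172.22], [-26.19, 119.32], [-84.43, 86.54], [7.71, 146.69], [-57.33, 237.33], [2.42, 119.75], [-152.13, 152.13]. Speed limits (degrees/s): [147.25, 147.25, 180, 180, 180, 180, 180].

INTERFACE

Orientations are given as [roll, pitch, yaw] about the fixed x, y, z axes, in that order (R = Rz(yaw) Ry(pitch) Rx(roll)).
In Python, from cell import arm, vision gives the robot as it stands.
- The arm moves only by the tool carry_out, never from a script. Its arguments are lists of equal length, an entry for each row: "claw": the opening in per cent of the stroke, from 0 (shut) to 100 (fully open); "delta_pos": the shift along the tool's x, y, z in m, a list of three; "turn": the turn, a rotation vector about the tool's x, y, z in degrees, a list of three. A call has 1 to 20 rows; each row shifts and turns the commanded pose from where the row before left it, along the tool's axes as they then stand; what a row does not reach is not made up. A row lasts 1/8 s, in which the tool goes at most 62.5 mm and 10.7 degrees, less where a joint would pass 70% of its speed; a pose out of reach is approached as far as the arm can. A call with a gripper value outside its range is refused whole. The fingers move at their own pace and stop on an object; the grip force is fixed at half the most. Time passes only in rows, so rows that do not move let the fingers close. It gives the time, the measured TCP pose, the force, the opening and the grip force at its end, in the units of the state.
- arm.get_obs(): the state, without advancing time (a new reading comes with each control period).
- vision.read_camera(name): name is "side" or "top"; returns a dict with "color" (480x640x3 uint8, blue, green, red), "depth" (480x640 float32, m along the optical axis (not along the pixel's ray), 0 where there is no reading), "K" (3x3 intrinsics, pixels), "R" (3x3) and "t" (3): a world point X has camera coordinates R X + t. Camera axes: x right, y down, z forward; pixel columns grow to the right and rows downward; lengths in m; the calibration is good to about 2 mm. A picture is of the moment at which its call begins.
- arm.sign_off(): hands the job in; it is judged then, once.
The state is a dict: "time_s": time; "joint_pos": joint angles; "joint_velocities": joint speeds; "joint_torque": joint torques, N m; "eef_pos": TCP position; "tcp_rot": TCP orientation; "wrist_force": force on the tool from outside, world axes, zero at the start; "torque": the same for the moment, N m; "gripper_width": finger opening in m; "grip_force": force on a finger pad.
Only numpy, scipy, OpenCV 4.12 (cv2) and the standard library are available. Lean on these libraries where they do the work, as an engineer would, in place of code of your own. Each camera call takes 0.05 s, during which the arm holds its last target. There are 200 camera calls.

## Working session

There is one attempt and no reset: what is moved stays moved. The work goes in short steps, Python scripts to look and compute and a tool call to move; the robot and the scene stay as the last step left them, time stands still between calls to the robot, and variables do not carry over. Pictures are saved under pics/ and viewed, at most 14 in all, crops included, and the job is handed in when it is done.

Besides the shell and the picture viewer there is one more tool, called by a JSON object that holds its "method" and its "body". carry_out: Moves the arm, as the interface text tells. Its arguments: {"type":"object","properties":{"claw":{"type":"array","items":{"type":"number"}},"delta_pos":{"type":"array","items":{"type":"array","items":{"type":"number"}}},"turn":{"type":"array","items":{"type":"array","items":{"type":"number"}}}},"required":["claw","delta_pos","turn"]}

```bash
ls; mkdir -p pics; python3 - <<'E'
from cell import arm, vision
import cv2,numpy as np
for n in("top","side"):
    c=vision.read_camera(n); np.savez(f"{n}0.npz",**c); cv2.imwrite(f"pics/{n}0.png",c["color"])
    print(n,c["K"].tolist(),np.round(c["R"],4).tolist(),np.round(c["t"],4).tolist())
o=arm.get_obs();print({k:np.round(v,3).tolist() for k,v in o.items()})
E
```

```text
pics
top [[514.2288936298455, 0.0, 317.3722517866004], [0.0, 514.2288936298455, 236.6033336034444], [0.0, 0.0, 1.0]] [[-0.0219, -0.9997, 0.0111], [-0.9943, 0.0206, -0.1042], [0.104, -0.0133, -0.9945]] [-0.1002, 0.6086, 1.0227]
side [[491.4998951422397, 0.0, 316.70437447457647], [0.0, 491.4998951422397, 238.66881620268745], [0.0, 0.0, 1.0]] [[0.9754, -0.2202, 0.0122], [-0.1527, -0.7142, -0.6831], [0.1591, 0.6644, -0.7303]] [-0.6046, 0.0537, 1.1075]
{'time_s': 0.1, 'joint_pos': [76.248, 39.53, -11.144, 89.739, 9.013, 51.71, -12.324], 'joint_velocities': [0.024, -0.041, -0.019, -0.069, 0.053, 0.032, 0.008], 'joint_torque': [-0.003, -54.059, -1.271, -15.898, 0.009, 0.004, 0.0], 'eef_pos': [0.169, -0.601, 0.256], 'tcp_rot': [-179.904, 0.009, 15.692], 'wrist_force': [-0.643, 0.573, -0.223], 'torque': [0.018, 0.022, 0.003], 'grip_force': 0.0, 'gripper_width': 0.086}
```

View pics/top0.png

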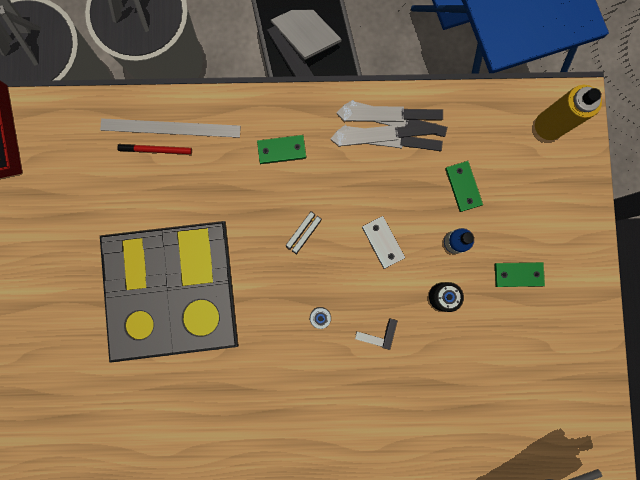

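View pics/side0.png

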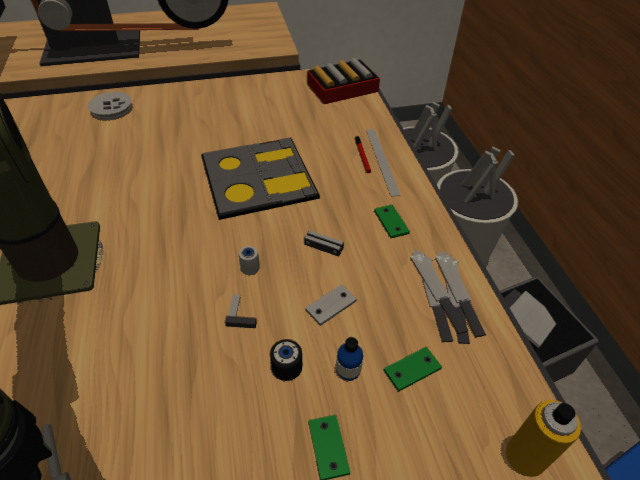

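```bash
cat > h.py <<'E'
import numpy as np,cv2
def ray(c,uv,z):
    uv=np.atleast_2d(uv).astype(float); K,R,t=c["K"],c["R"],c["t"]
    d=np.c_[(uv-[K[0,2],K[1,2]])/[K[0,0],K[1,1]],np.ones(len(uv))]@R
    o=-R.T@t; return o+d*((z-o[2])/d[:,2])[:,None]
def cloud(c):
    D=c["depth"];K=c["K"];v,u=np.indices(D.shape)
    X=np.stack([(u-K[0,2])/K[0,0]*D,(v-K[1,2])/K[1,1]*D,D],-1)
    W=(X-c["t"])@c["R"]; W[D==0]=np.nan; return W
def rect(p):
    (x,y),(w,h),a=cv2.minAreaRect((p[:,:2]*1000).astype(np.float32))
    if w<h: w,h,a=h,w,a+90
    return np.round([x,y,w,h,(a+90)%180-90],1)
def measure(c,verbose=1):
    hsv=cv2.cvtColor(c["color"],cv2.COLOR_BGR2HSV); 
    m=cv2.inRange(hsv,(22,120,100),(34,255,255)); out=[]
    for k in cv2.findContours(m,0,cv2.CHAIN_APPROX_NONE)[0]:
        if cv2.contourArea(k)>250: out.append((k[:,0].mean(0).round(),rect(ray(c,k[:,0],.011))))
    return out
E
python3 - <<'E'
from h import *
from cell import arm
print(arm.tcp_to_tips,[a for a in dir(arm) if a[0]!='_'])
for n in("top","side"):
    c=dict(np.load(n+"0.npz")); print(n)
    for o in measure(c): print(*o)
    W=cloud(c); zz=W[...,2]
    rois=dict(wheel=(425,278,468,316,.05,.056),roller=(306,304,335,332,.05,.056),platen=(355,210,410,273,.006,.010),guide=(280,205,326,258,.018,.024),bottle=(435,222,480,262,.01,.1),square=(350,312,402,355,.005,.016)) if n=="top" else dict(wheel=(265,330,308,382,.05,.056),roller=(235,243,262,275,.05,.056),platen=(300,283,360,326,.006,.01),guide=(300,228,348,258,.018,.024))
    for k,(a,b,d,e,h,zt) in rois.items():
        s=np.zeros_like(zz,bool);s[b:e,a:d]=1;s&=zz>h
        uv=np.argwhere(s)[:,::-1]
        print(k,rect(W[s]),"ray",rect(ray(c,uv,zt)),"z",np.round(np.nanpercentile(zz[s],[50,95])*1000,1),len(uv))
    print("bench z",np.nanmedian(zz[340:380,300:340])if n=="top" else 0)
E
```

```text
0.025 ['Unreachable', 'get_obs', 'sign_off', 'tcp_to_tips']
top
[139. 325.] [435.2 255.   55.4  54.7  88.7]
[201. 317.] [446.6 130.2  71.8  71.1  88.7]
[134. 264.] [560.4 267.3 104.   42.7   5.2]
[195. 257.] [572.4 142.  113.8  64.    5.5]
wheel [ 478.9 -371.4   58.8   57.5   88.3] ray [ 478.9 -370.8   57.8   57.5   87.4] z [55.  58.7] 693
roller [ 442.3 -114.6   39.8   39.3   89.7] ray [ 442.4 -114.5   39.5   39.    88.7] z [54.6 58.8] 332
platen [ 609.8 -267.6  111.4   92.4   26.5] ray [ 609.5 -267.3  111.2   91.7   26.4] z [10.  13.3] 1102
guide [618.2 -84.1  89.9  28.4 -37.4] ray [617.8 -84.2  90.   28.3 -37.3] z [23.7 27.4] 500
bottle [ 590.9 -399.2   47.3   43.5   10.7] ray [ 586.4 -384.5   58.2   45.2  -77.3] z [ 69.3 101.1] 588
square [ 409.1 -223.6   93.1   81.7   83.4] ray [ 409.8 -223.3   93.8   80.9   83.3] z [12.4 18.2] 487
bench z -0.00031866952757234914
side
[239. 193.] [446.2 135.6  72.2  65.5 -11.9]
[286. 183.] [571.4 145.6 113.2  65.8   5.6]
[274. 155.] [559.8 271.8 104.4  44.3   5.7]
wheel [ 477.1 -369.4   59.3   57.    79. ] ray [ 476.7 -372.2   59.5   56.8   78.5] z [55.2 58.2] 747
roller [ 440.5 -113.3   41.5   39.9  -61.2] ray [ 440.9 -116.7   43.5   38.8   82. ] z [55.  58.4] 231
platen [ 593.  -249.3  102.3   52.4   25.8] ray [ 593.2 -250.3  101.2   52.7   26.7] z [10.2 12.8] 967
guide [615.7 -82.5  90.4  31.1 -37.2] ray [615.  -85.2  91.3  34.2 -37. ] z [23.5 26.5] 394
bench z 0
```

```bash
cat >> h.py <<'E'
def plan(x,y,z,yaw,n=1):
    """tool-frame shift (m) and z turn (deg) from measured pose to target (m,deg), split in n rows"""
    from cell import arm
    from scipy.spatial.transform import Rotation as Ro
    o=arm.get_obs(); R=Ro.from_euler("xyz",o["tcp_rot"],degrees=True); T=Ro.from_euler("xyz",[180,0,yaw],degrees=True)
    d=R.inv().apply(np.array([x,y,z])-o["eef_pos"]); r=(R.inv()*T).as_rotvec(degrees=True)
    print("t",round(o["time_s"],2),"pos",np.round(o["eef_pos"],4),"rot",np.round(o["tcp_rot"],2),"F",np.round(o["wrist_force"],1),"w",round(o["gripper_width"],4),"j7",np.round(o["joint_pos"][-1]))
    print("shift",np.round(d,4),"turn",np.round(r,1),"perrow/",n,np.round(d/n,4))
E
python3 - <<'E'
from h import *
c=dict(np.load("top0.npz"));i=c["color"];hsv=cv2.cvtColor(i,cv2.COLOR_BGR2HSV)
m=np.zeros(i.shape[:2],np.uint8);m[208:276,352:412]=cv2.inRange(hsv,(0,0,110),(180,60,255))[208:276,352:412]
k=max(cv2.findContours(m,0,1)[0],key=cv2.contourArea)
print("platen",rect(ray(c,k[:,0],.01)))
cv2.imwrite("pics/crop.png",cv2.resize(i[200:355,280:560],None,fx=2.8,fy=2.8))
plan(.478,-.3713,.15,15.7,9)
E
```

```text
platen [ 595.3 -251.4   99.1   49.    26.1]
t 0.1 pos [ 0.1688 -0.6012  0.2556] rot [-1.799e+02  1.000e-02  1.569e+01] F [-0.6  0.6 -0.2] w 0.0856 j7 -12.0
shift [ 0.3599 -0.1375  0.1057] turn [-0.1  0.  -0. ] perrow/ 9 [ 0.04   -0.0153  0.0117]
```

View pics/crop.png

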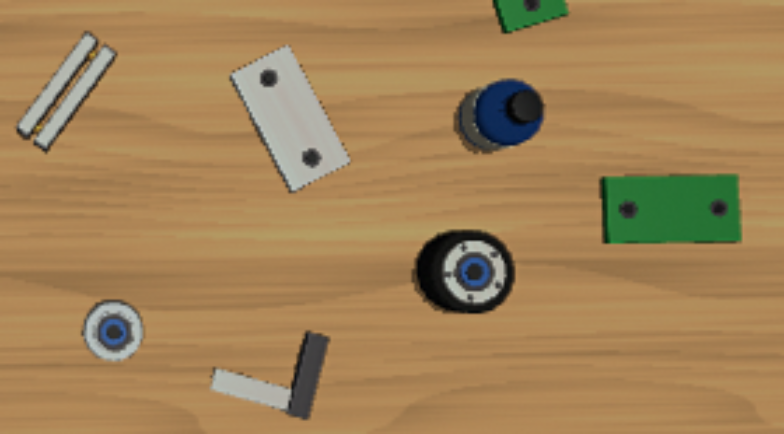

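Candidates (top image). Platen: bright plate (383,242) chosen; green plates (282,149), (464,186), (520,274) rejected. Wheel: black-tyred (449,297), not the blue bottle (460,240). Roller: bare aluminium (320,318). Guide: two-bar piece (304,232), not the pen (155,150) or ruler (170,128). The crop confirms each choice, and the square is at (378,335).

{"method": "carry_out", "body": {"claw": [100, 100, 100, 100, 100, 100, 100, 100, 100, 100], "delta_pos": [[0.04, -0.0153, 0.0117], [0.04, -0.0153, 0.0117], [0.04, -0.0153, 0.0117], [0.04, -0.0153, 0.0117], [0.04, -0.0153, 0.0117], [0.04, -0.0153, 0.0117], [0.04, -0.0153, 0.0117], [0.04, -0.0153, 0.0117], [0.04, -0.0153, 0.0117], [0, 0, 0]], "turn": [[0, 0, 0], [0, 0, 0], [0, 0, 0], [0, 0, 0], [0, 0, 0], [0, 0, 0], [0, 0, 0], [0, 0, 0], [0, 0, 0], [0, 0, 0]]}}

```text
time_s: 1.35
eef_pos: [0.482, -0.367, 0.1498]
tcp_rot: [-179.8, -0.1, 16.1]
wrist_force: [0.0, -0.5, -0.2]
gripper_width: 0.0854
grip_force: 0.0
```

```bash
python3 -c "
from h import *;plan(.478,-.3713,.04,15.7,4)"
```

```text
t 1.35 pos [ 0.482  -0.367   0.1498] rot [-1.7981e+02 -1.3000e-01  1.6120e+01] F [ 0.  -0.5 -0.2] w 0.0854 j7 -48.0
shift [-0.0053  0.0033  0.1097] turn [-0.2 -0.1  0.4] perrow/ 4 [-0.0013  0.0008  0.0274]
```

{"method": "carry_out", "body": {"claw": [100, 100], "delta_pos": [[0, 0, 0.03], [0, 0, 0]], "turn": [[0, 0, 0], [0, 0, 0]]}}

```text
time_s: 1.6
eef_pos: [0.476, -0.3716, 0.1192]
tcp_rot: [-179.8, 0.2, 15.6]
wrist_force: [0.6, -0.2, 0.7]
gripper_width: 0.0854
grip_force: 0.0
```

```bash
python3 -c "
from h import *;plan(.478,-.3713,.04,15.7,3)"
```

```text
t 1.6 pos [ 0.476  -0.3716  0.1192] rot [-179.81    0.24   15.63] F [ 0.6 -0.2  0.7] w 0.0854 j7 -48.0
shift [0.0024 0.0005 0.0792] turn [-0.2  0.2 -0.1] perrow/ 3 [0.0008 0.0002 0.0264]
```

{"method": "carry_out", "body": {"claw": [100, 100, 100, 100, 100, 65, 65, 65, 65, 65, 65], "delta_pos": [[0, 0, 0.03], [0, 0, 0.03], [0, 0, 0.016], [0, 0, 0.004], [0, 0, 0], [0, 0, 0], [0, 0, 0], [0, 0, 0], [0, 0, 0], [0, 0, 0], [0, 0, 0]], "turn": [[0, 0, 0], [0, 0, 0], [0, 0, 0], [0, 0, 0], [0, 0, 0], [0, 0, 0], [0, 0, 0], [0, 0, 0], [0, 0, 0], [0, 0, 0], [0, 0, 0]]}}

```text
time_s: 2.98
eef_pos: [0.4788, -0.3719, 0.0424]
tcp_rot: [179.9, -0.0, 15.7]
wrist_force: [-1.6, 1.3, 5.9]
gripper_width: 0.0584
grip_force: 63.7
```

{"method": "carry_out", "body": {"claw": [0, 0, 0, 0, 0], "delta_pos": [[0, 0, -0.01], [0, 0, -0.03], [0, 0, -0.045], [0, 0, -0.03], [0, 0, -0.01]], "turn": [[0, 0, 0], [0, 0, 0], [0, 0, 0], [0, 0, 0], [0, 0, 0]]}}

```text
time_s: 3.6
eef_pos: [0.4791, -0.3725, 0.1682]
tcp_rot: [179.8, -0.1, 15.7]
wrist_force: [-0.6, 0.6, -3.9]
gripper_width: 0.0588
grip_force: 65.6
```

```bash
python3 -c "
from h import *;plan(.446,.1293,.165,15.7,12)"
```

```text
t 3.6 pos [ 0.4791 -0.3725  0.1682] rot [ 1.7984e+02 -1.2000e-01  1.5680e+01] F [-0.6  0.6 -3.9] w 0.0588 j7 -48.0
shift [ 0.1037 -0.492   0.002 ] turn [ 0.2 -0.1 -0. ] perrow/ 12 [ 0.0086 -0.041   0.0002]
```

{"method": "carry_out", "body": {"claw": [0, 0, 0, 0, 0, 0, 0, 0, 0, 0, 0, 0, 0, 0, 0, 0], "delta_pos": [[0.0021, -0.0098, 0], [0.0052, -0.0246, 0], [0.0083, -0.0394, 0], [0.0093, -0.0443, 0], [0.0093, -0.0443, 0], [0.0093, -0.0443, 0], [0.0093, -0.0443, 0], [0.0093, -0.0443, 0], [0.0093, -0.0443, 0], [0.0093, -0.0443, 0], [0.0093, -0.0443, 0], [0.0073, -0.0344, 0], [0.0041, -0.0197, 0], [0.0021, -0.0098, 0], [0, 0, 0], [0, 0, 0]], "turn": [[0, 0, 0], [0, 0, 0], [0, 0, 0], [0, 0, 0], [0, 0, 0], [0, 0, 0], [0, 0, 0], [0, 0, 0], [0, 0, 0], [0, 0, 0], [0, 0, 0], [0, 0, 0], [0, 0, 0], [0, 0, 0], [0, 0, 0], [0, 0, 0]]}}

```text
time_s: 5.6
eef_pos: [0.4447, 0.1286, 0.1657]
tcp_rot: [179.9, 0.1, 15.6]
wrist_force: [-0.5, -0.0, -2.9]
gripper_width: 0.0587
grip_force: 65.5
```

```bash
python3 - <<'E'
from h import *
from cell import vision
plan(.446,.1293,.0554,15.7,4)
c=vision.read_camera("top");W=cloud(c);z=W[...,2];cv2.imwrite("pics/hold.png",c["color"])
c=vision.read_camera("side");W=cloud(c);z=W[...,2];cv2.imwrite("pics/holds.png",c["color"])
E
```

```text
t 5.6 pos [0.4447 0.1286 0.1657] rot [1.7994e+02 6.0000e-02 1.5590e+01] F [-0.5 -0.  -2.9] w 0.0587 j7 -92.0
shift [ 0.0016 -0.0004  0.1103] turn [ 0.1  0.1 -0.1] perrow/ 4 [ 0.0004 -0.0001  0.0276]
```

View pics/holds.png

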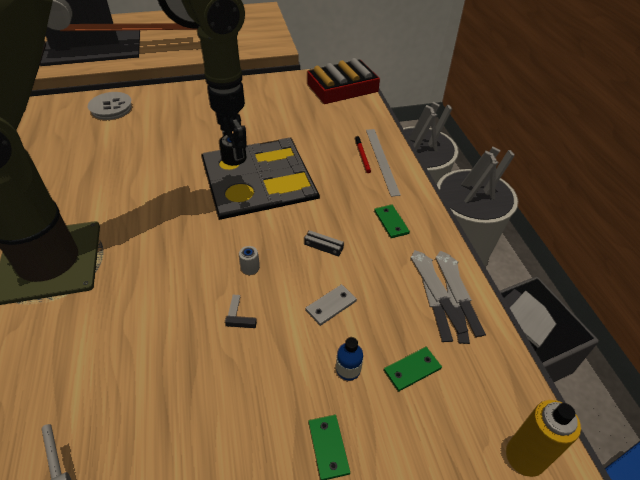

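{"method": "carry_out", "body": {"claw": [0, 0, 0, 0, 0, 0, 0], "delta_pos": [[0, 0, 0.012], [0, 0, 0.035], [0, 0, 0.035], [0, 0, 0.018], [0, 0, 0.007], [0, 0, 0.002], [0, 0, 0]], "turn": [[0, 0, 0], [0, 0, 0], [0, 0, 0], [0, 0, 0], [0, 0, 0], [0, 0, 0], [0, 0, 0]]}}

```text
time_s: 6.58
eef_pos: [0.4453, 0.13, 0.0574]
tcp_rot: [180.0, -0.1, 15.7]
wrist_force: [-0.1, 0.4, -3.0]
gripper_width: 0.0587
grip_force: 65.6
```

{"method": "carry_out", "body": {"claw": [0, 0, 0, 0], "delta_pos": [[0, 0, 0.001], [0, 0, 0.001], [0, 0, 0.0005], [0, 0, 0]], "turn": [[0, 0, 0], [0, 0, 0], [0, 0, 0], [0, 0, 0]]}}

```text
time_s: 7.08
eef_pos: [0.445, 0.1299, 0.0545]
tcp_rot: [180.0, -0.0, 15.7]
wrist_force: [0.8, -0.9, -3.9]
gripper_width: 0.0585
grip_force: 65.6
```

{"method": "carry_out", "body": {"claw": [0, 0, 0], "delta_pos": [[0, 0, 0.001], [0, 0, 0.0005], [0, 0, 0]], "turn": [[0, 0, 0], [0, 0, 0], [0, 0, 0]]}}

```text
time_s: 7.45
eef_pos: [0.445, 0.1299, 0.0534]
tcp_rot: [180.0, -0.0, 15.7]
wrist_force: [-1.1, 0.3, 6.0]
gripper_width: 0.0586
grip_force: 66.4
```

Contact at exactly the expected height (0.0534). Release and rise.

{"method": "carry_out", "body": {"claw": [80, 90, 90, 90, 90, 90, 90, 90], "delta_pos": [[0, 0, 0], [0, 0, 0], [0, 0, 0], [0, 0, 0], [0, 0, -0.015], [0, 0, -0.035], [0, 0, -0.04], [0, 0, -0.02]], "turn": [[0, 0, 0], [0, 0, 0], [0, 0, 0], [0, 0, 0], [0, 0, 0], [0, 0, 0], [0, 0, 0], [0, 0, 0]]}}

```text
time_s: 8.45
eef_pos: [0.4454, 0.13, 0.1657]
tcp_rot: [-180.0, -0.2, 15.7]
wrist_force: [1.2, -1.0, -0.6]
gripper_width: 0.077
grip_force: 0.0
```

```bash
python3 - <<'E'
from h import *
plan(.4417,-.1155,.165,15.7,1)
E
```

```text
t 8.45 pos [0.4454 0.13   0.1657] rot [-179.99   -0.18   15.68] F [ 1.2 -1.  -0.6] w 0.077 j7 -92.0
shift [-0.0699  0.2354  0.0005] turn [-0.  -0.2 -0. ] perrow/ 1 [-0.0699  0.2354  0.0005]
```

{"method": "carry_out", "body": {"claw": [90, 90, 90, 90, 90, 90, 90, 90, 90, 90, 90], "delta_pos": [[-0.0035, 0.0118, 0], [-0.0084, 0.0282, 0], [-0.0126, 0.0424, 0], [-0.0126, 0.0424, 0], [-0.0126, 0.0424, 0], [-0.0105, 0.0353, 0], [-0.0063, 0.0212, 0], [-0.0035, 0.0118, 0], [0, 0, 0], [0, 0, 0.02], [0, 0, 0.02]], "turn": [[0, 0, 0], [0, 0, 0], [0, 0, 0], [0, 0, 0], [0, 0, 0], [0, 0, 0], [0, 0, 0], [0, 0, 0], [0, 0, 0], [0, 0, 0], [0, 0, 0]]}}

```text
time_s: 9.82
eef_pos: [0.4415, -0.1142, 0.1226]
tcp_rot: [-180.0, -0.0, 15.8]
wrist_force: [0.4, 0.7, 0.4]
gripper_width: 0.077
grip_force: 0.0
```

```bash
python3 - <<'E'
from h import *
from cell import vision
plan(.4417,-.1155,.043,15.7,1)
c=vision.read_camera("top");W=cloud(c);z=W[...,2]
x=(W[...,0]>.40)&(W[...,0]<.5)&(W[...,1]>.08)&(W[...,1]<.18)
s=x&(z>.055);print(s.sum(),rect(W[s]),np.nanpercentile(z[s],[50,90]))
E
```

```text
t 9.82 pos [ 0.4415 -0.1142  0.1226] rot [-1.7997e+02 -5.0000e-02  1.5820e+01] F [0.4 0.7 0.4] w 0.077 j7 -70.0
shift [-0.0003  0.0013  0.0796] turn [-0.  -0.   0.1] perrow/ 1 [-0.0003  0.0013  0.0796]
762 [446.3 127.6  59.5  58.3 -89.7] [0.06552204 0.06846943]
```

{"method": "carry_out", "body": {"claw": [90, 90, 90, 90, 90, 60, 0, 0, 0, 0, 0, 0], "delta_pos": [[0, 0.001, 0.02], [0, 0, 0.03], [0, 0, 0.018], [0, 0, 0.008], [0, 0, 0.002], [0, 0, 0], [0, 0, 0], [0, 0, 0], [0, 0, 0], [0, 0, 0], [0, 0, 0], [0, 0, 0]], "turn": [[0, 0, 0], [0, 0, 0], [0, 0, 0], [0, 0, 0], [0, 0, 0], [0, 0, 0], [0, 0, 0], [0, 0, 0], [0, 0, 0], [0, 0, 0], [0, 0, 0], [0, 0, 0]]}}

```text
time_s: 11.38
eef_pos: [0.4421, -0.1166, 0.0463]
tcp_rot: [180.0, -0.0, 15.7]
wrist_force: [-1.0, 1.3, 6.8]
gripper_width: 0.0415
grip_force: 60.4
```

{"method": "carry_out", "body": {"claw": [0, 0, 0, 0, 0, 0], "delta_pos": [[0, 0, -0.01], [0, 0, -0.03], [0, 0, -0.045], [0, 0, -0.025], [0, 0, -0.01], [0, 0, 0]], "turn": [[0, 0, 0], [0, 0, 0], [0, 0, 0], [0, 0, 0], [0, 0, 0], [0, 0, 0]]}}

```text
time_s: 12.12
eef_pos: [0.442, -0.1169, 0.1656]
tcp_rot: [180.0, -0.0, 15.7]
wrist_force: [0.5, -0.2, -2.7]
gripper_width: 0.0417
grip_force: 61.5
```

```bash
python3 - <<'E'
from h import *
plan(.4345,.2545,.165,15.7,1)
E
```

```text
t 12.12 pos [ 0.442  -0.1169  0.1656] rot [ 1.7999e+02 -2.0000e-02  1.5670e+01] F [ 0.5 -0.2 -2.7] w 0.0417 j7 -71.0
shift [ 0.0931 -0.3596  0.0006] turn [ 0. -0. -0.] perrow/ 1 [ 0.0931 -0.3596  0.0006]
```

{"method": "carry_out", "body": {"claw": [0, 0, 0, 0, 0, 0, 0, 0, 0, 0, 0, 0, 0, 0, 0, 0, 0, 0], "delta_pos": [[0.0028, -0.0108, 0], [0.0065, -0.0252, 0], [0.0102, -0.0396, 0], [0.0112, -0.0432, 0], [0.0112, -0.0432, 0], [0.0112, -0.0432, 0], [0.0112, -0.0432, 0], [0.0112, -0.0432, 0], [0.0093, -0.036, 0], [0.0056, -0.0216, 0], [0.0028, -0.0108, 0], [0, 0, 0], [0, 0, 0], [0, 0, 0.015], [0, 0, 0.035], [0, 0, 0.03], [0, 0, 0.012], [0, 0, 0.003]], "turn": [[0, 0, 0], [0, 0, 0], [0, 0, 0], [0, 0, 0], [0, 0, 0], [0, 0, 0], [0, 0, 0], [0, 0, 0], [0, 0, 0], [0, 0, 0], [0, 0, 0], [0, 0, 0], [0, 0, 0], [0, 0, 0], [0, 0, 0], [0, 0, 0], [0, 0, 0], [0, 0, 0]]}}

```text
time_s: 14.38
eef_pos: [0.4341, 0.2544, 0.0696]
tcp_rot: [180.0, 0.1, 15.6]
wrist_force: [0.1, -0.0, -0.5]
gripper_width: 0.0416
grip_force: 61.4
```

{"method": "carry_out", "body": {"claw": [0, 0, 0, 0, 0, 0], "delta_pos": [[0, 0, 0.006], [0, 0, 0.003], [0, 0, 0.001], [0, 0, 0.001], [0, 0, 0.001], [0, 0, 0]], "turn": [[0, 0, 0], [0, 0, 0], [0, 0, 0], [0, 0, 0], [0, 0, 0], [0, 0, 0]]}}

```text
time_s: 15.12
eef_pos: [0.4342, 0.255, 0.0583]
tcp_rot: [-180.0, 0.0, 15.7]
wrist_force: [0.1, -1.2, -1.0]
gripper_width: 0.0412
grip_force: 61.4
```

{"method": "carry_out", "body": {"claw": [0, 0, 0], "delta_pos": [[0, 0, 0.001], [0, 0, 0.0005], [0, 0, 0]], "turn": [[0, 0, 0], [0, 0, 0], [0, 0, 0]]}}

```text
time_s: 15.5
eef_pos: [0.4343, 0.255, 0.0574]
tcp_rot: [-180.0, 0.0, 15.7]
wrist_force: [-1.4, -0.7, 4.7]
gripper_width: 0.0413
grip_force: 62.2
```

{"method": "carry_out", "body": {"claw": [60, 75, 75, 75, 75, 75, 75, 75], "delta_pos": [[0, 0, 0], [0, 0, 0], [0, 0, 0], [0, 0, 0], [0, 0, -0.015], [0, 0, -0.035], [0, 0, -0.04], [0, 0, -0.02]], "turn": [[0, 0, 0], [0, 0, 0], [0, 0, 0], [0, 0, 0], [0, 0, 0], [0, 0, 0], [0, 0, 0], [0, 0, 0]]}}

```text
time_s: 16.5
eef_pos: [0.435, 0.2553, 0.1697]
tcp_rot: [-179.9, -0.2, 15.7]
wrist_force: [-0.1, -0.3, -0.1]
gripper_width: 0.0636
grip_force: 0.0
```

```bash
python3 - <<'E'
from h import *
plan(.5943,-.2508,.12,26.1,1)
E
```

```text
t 16.5 pos [0.435  0.2553 0.1697] rot [-1.7992e+02 -1.6000e-01  1.5670e+01] F [-0.1 -0.3 -0.1] w 0.0636 j7 -103.0
shift [0.0165 0.5304 0.0491] turn [ -0.1  -0.2 -10.4] perrow/ 1 [0.0165 0.5304 0.0491]
```

{"method": "carry_out", "body": {"claw": [75, 75, 75, 75, 75, 75, 75, 75, 75, 75, 75, 75, 75, 75, 75, 75, 75, 75], "delta_pos": [[0.0012, 0.0106, 0], [0.0012, 0.0265, 0], [0.0012, 0.0424, 0], [0.0012, 0.0477, 0], [0.0012, 0.0477, 0], [0.0012, 0.0477, 0], [0.0012, 0.0477, 0], [0.0012, 0.0477, 0], [0.0012, 0.0477, 0], [0.0012, 0.0477, 0], [0.0012, 0.0477, 0], [0.0011, 0.0371, 0], [0.0011, 0.0212, 0], [0.0011, 0.0106, 0], [0, 0, 0.015], [0, 0, 0.02], [0, 0, 0.014], [0, 0, 0]], "turn": [[0, 0, 0], [0, 0, 0], [0, 0, 0], [0, 0, 0], [0, 0, 0], [0, 0, 0], [0, 0, 0], [0, 0, 0], [0, 0, 0], [0, 0, 0], [0, 0, 0], [0, 0, 0], [0, 0, 0], [0, 0, 0], [0, 0, -4], [0, 0, -4], [0, 0, -2.4], [0, 0, 0]]}}

```text
time_s: 18.75
eef_pos: [0.5925, -0.2501, 0.1163]
tcp_rot: [-179.8, 0.1, 26.1]
wrist_force: [-1.6, -0.0, -0.1]
gripper_width: 0.0641
grip_force: 0.0
```

```bash
python3 - <<'E'
from h import *
from cell import vision
plan(.5943,-.2508,.031,26.1,1)
c=vision.read_camera("side");cv2.imwrite("pics/s3.png",cv2.resize(c["color"][100:400,180:480],None,fx=2,fy=2))
W=cloud(c);z=W[...,2]
# lowest gripper points near the tool
s=(abs(W[...,0]-.594)<.06)&(abs(W[...,1]+.251)<.07)&(z>.03)&(z<.2)
print(np.round(np.nanpercentile(z[s],[0,1,5,50]),4),s.sum())
E
```

```text
t 18.75 pos [ 0.5925 -0.2501  0.1163] rot [-1.7984e+02  1.4000e-01  2.6100e+01] F [-1.6 -0.  -0.1] w 0.0641 j7 -52.0
shift [0.0015 0.0017 0.0853] turn [-0.2  0.1 -0. ] perrow/ 1 [0.0015 0.0017 0.0853]
[0.0968 0.1013 0.1102 0.1657] 1182
```

View pics/s3.png

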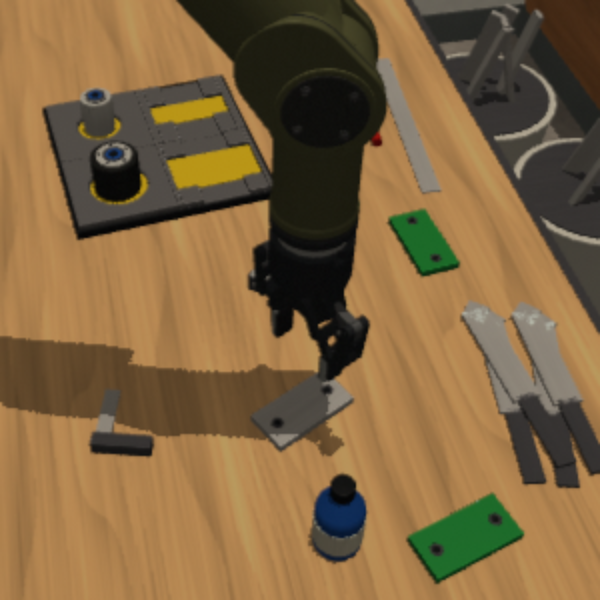

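{"method": "carry_out", "body": {"claw": [75, 75, 75, 75, 75, 75], "delta_pos": [[0.001, 0.001, 0.02], [0, 0, 0.03], [0, 0, 0.023], [0, 0, 0.01], [0, 0, 0.003], [0, 0, 0]], "turn": [[0, 0, 0], [0, 0, 0], [0, 0, 0], [0, 0, 0], [0, 0, 0], [0, 0, 0]]}}

```text
time_s: 19.55
eef_pos: [0.5953, -0.2515, 0.0321]
tcp_rot: [180.0, -0.0, 26.1]
wrist_force: [-0.6, 1.1, 0.1]
gripper_width: 0.0639
grip_force: 0.0
```

{"method": "carry_out", "body": {"claw": [75, 75, 75, 75], "delta_pos": [[0, 0, 0.002], [0, 0, 0.002], [0, 0, 0.001], [0, 0, 0]], "turn": [[0, 0, 0], [0, 0, 0], [0, 0, 0], [0, 0, 0]]}}

```text
time_s: 20.05
eef_pos: [0.5947, -0.2513, 0.0267]
tcp_rot: [-180.0, 0.0, 26.1]
wrist_force: [0.4, -0.1, 0.1]
gripper_width: 0.0642
grip_force: 0.0
```

{"method": "carry_out", "body": {"claw": [75, 75, 75, 75], "delta_pos": [[0, 0, 0.001], [0, 0, 0.001], [0, 0, 0.001], [0, 0, 0]], "turn": [[0, 0, 0], [0, 0, 0], [0, 0, 0], [0, 0, 0]]}}

```text
time_s: 20.55
eef_pos: [0.5947, -0.2512, 0.0235]
tcp_rot: [-180.0, 0.0, 26.1]
wrist_force: [-0.5, -0.2, 0.1]
gripper_width: 0.064
grip_force: 0.0
```

```bash
python3 - <<'E'
from h import *
from cell import vision
plan(.5943,-.2508,.02,26.1,1)
c=vision.read_camera("side");cv2.imwrite("pics/s4.png",cv2.resize(c["color"][240:340,280:400],None,fx=5,fy=5))
E
```

```text
t 20.55 pos [ 0.5947 -0.2512  0.0235] rot [-1.7997e+02  4.0000e-02  2.6090e+01] F [-0.5 -0.2  0.1] w 0.064 j7 -53.0
shift [-0.0002 -0.0005  0.0035] turn [-0.  0. -0.] perrow/ 1 [-0.0002 -0.0005  0.0035]
```

View pics/s4.png

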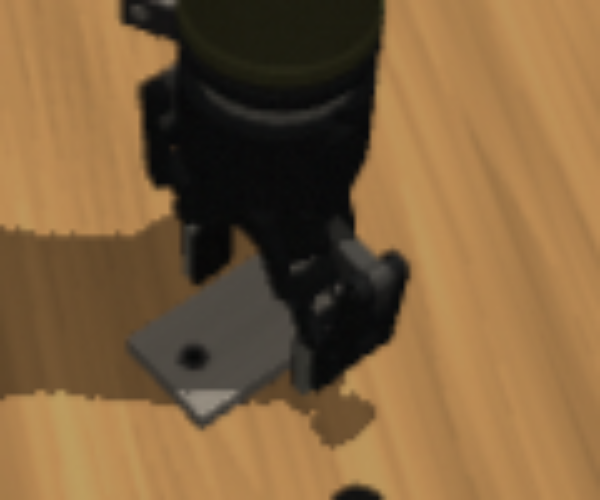

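{"method": "carry_out", "body": {"claw": [65, 65, 65], "delta_pos": [[0, 0, 0], [0, 0, 0], [0, 0, 0]], "turn": [[0, 0, 0], [0, 0, 0], [0, 0, 0]]}}

```text
time_s: 20.98
eef_pos: [0.5948, -0.2513, 0.0237]
tcp_rot: [-180.0, 0.0, 26.1]
wrist_force: [-0.0, -0.1, -0.3]
gripper_width: 0.0554
grip_force: 0.0
```

{"method": "carry_out", "body": {"claw": [65, 65, 65], "delta_pos": [[0, 0, 0.001], [0, 0, 0.0005], [0, 0, 0]], "turn": [[0, 0, 0], [0, 0, 0], [0, 0, 0]]}}

```text
time_s: 21.35
eef_pos: [0.5947, -0.2512, 0.0221]
tcp_rot: [-180.0, 0.0, 26.1]
wrist_force: [0.0, -1.1, 0.2]
gripper_width: 0.0555
grip_force: 0.0
```

{"method": "carry_out", "body": {"claw": [60, 0, 0, 0, 0, 0], "delta_pos": [[0, 0, 0], [0, 0, 0], [0, 0, 0], [0, 0, 0], [0, 0, 0], [0, 0, 0]], "turn": [[0, 0, 0], [0, 0, 0], [0, 0, 0], [0, 0, 0], [0, 0, 0], [0, 0, 0]]}}

```text
time_s: 22.1
eef_pos: [0.5948, -0.2512, 0.0226]
tcp_rot: [-180.0, 0.0, 26.1]
wrist_force: [-1.3, 1.2, 5.8]
gripper_width: 0.0482
grip_force: 65.0
```

{"method": "carry_out", "body": {"claw": [0, 0, 0, 0, 0], "delta_pos": [[0, 0, -0.004], [0, 0, -0.02], [0, 0, -0.04], [0, 0, -0.02], [0, 0, 0]], "turn": [[0, 0, 0], [0, 0, 0], [0, 0, 0], [0, 0, 0], [0, 0, 0]]}}

```text
time_s: 22.72
eef_pos: [0.596, -0.2518, 0.1081]
tcp_rot: [179.9, -0.1, 26.1]
wrist_force: [-0.2, -0.6, -4.5]
gripper_width: 0.0483
grip_force: 63.1
```

```bash
python3 - <<'E'
from h import *
plan(.5715,.1412,.12,5.4,1)
E
```

```text
t 22.73 pos [ 0.596  -0.2518  0.1081] rot [ 1.7986e+02 -1.3000e-01  2.6080e+01] F [-0.2 -0.6 -4.5] w 0.0483 j7 -52.0
shift [ 0.1508 -0.3637 -0.0124] turn [ 0.1 -0.2 20.7] perrow/ 1 [ 0.1508 -0.3637 -0.0124]
```

{"method": "carry_out", "body": {"claw": [0, 0, 0, 0, 0, 0, 0, 0, 0, 0, 0, 0, 0, 0, 0, 0, 0, 0], "delta_pos": [[0.0045, -0.0109, -0.003], [0.0106, -0.0255, -0.003], [0.0166, -0.04, -0.003], [0.0181, -0.0436, -0.003], [0.0181, -0.0436, 0], [0.0181, -0.0436, 0], [0.0181, -0.0436, 0], [0.0181, -0.0436, 0], [0.0151, -0.0364, 0], [0.009, -0.0218, 0], [0.0045, -0.0109, 0], [0, 0, 0], [0, 0, 0], [0, 0, 0], [0, 0, 0], [0, 0, 0], [0, 0, 0], [0, 0, 0]], "turn": [[0, 0, 0], [0, 0, 0], [0, 0, 0], [0, 0, 0], [0, 0, 0], [0, 0, 0], [0, 0, 0], [0, 0, 0], [0, 0, 0], [0, 0, 0], [0, 0, 0], [0, 0, 3], [0, 0, 6], [0, 0, 6], [0, 0, 4], [0, 0, 1.7], [0, 0, 0], [0, 0, 0]]}}

```text
time_s: 24.98
eef_pos: [0.5704, 0.1411, 0.1182]
tcp_rot: [180.0, 0.0, 5.4]
wrist_force: [-0.6, -1.0, -2.9]
gripper_width: 0.0484
grip_force: 63.1
```

```bash
python3 - <<'E'
from h import *
from cell import vision
plan(.5715,.1412,.0336,5.4,1)
c=vision.read_camera("top");cv2.imwrite("pics/t5.png",cv2.resize(c["color"][205:375,90:250],None,fx=3.4,fy=3.4))
E
```

```text
t 24.98 pos [0.5704 0.1411 0.1182] rot [1.80e+02 4.00e-02 5.37e+00] F [-0.6 -1.  -2.9] w 0.0484 j7 -96.0
shift [ 0.0011 -0.      0.0846] turn [ 0.  0. -0.] perrow/ 1 [ 0.0011 -0.      0.0846]
```

View pics/t5.png

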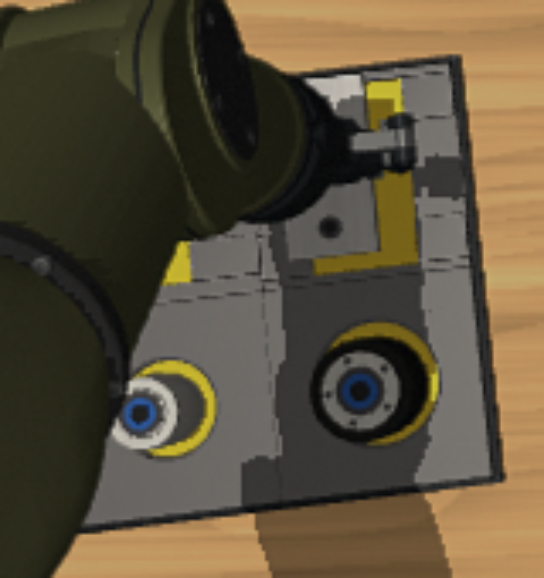

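Top crop shows wheel (360,390) and roller (140,410) in their recesses, and the platen (340,190) held parallel over its recess. The sideways shift is parallax from its height.

{"method": "carry_out", "body": {"claw": [0, 0, 0, 0, 0, 0, 0], "delta_pos": [[0, 0, 0.012], [0, 0, 0.03], [0, 0, 0.024], [0, 0, 0.01], [0, 0, 0.004], [0, 0, 0.001], [0, 0, 0]], "turn": [[0, 0, 0], [0, 0, 0], [0, 0, 0], [0, 0, 0], [0, 0, 0], [0, 0, 0], [0, 0, 0]]}}

```text
time_s: 25.9
eef_pos: [0.5709, 0.1417, 0.0379]
tcp_rot: [-180.0, -0.0, 5.4]
wrist_force: [-0.3, 0.5, -4.1]
gripper_width: 0.0487
grip_force: 63.0
```

{"method": "carry_out", "body": {"claw": [0, 0, 0, 0], "delta_pos": [[0, 0, 0.001], [0, 0, 0.001], [0, 0, 0], [0, 0, 0]], "turn": [[0, 0, 0], [0, 0, 0], [0, 0, 0], [0, 0, 0]]}}

```text
time_s: 26.4
eef_pos: [0.5704, 0.1415, 0.0352]
tcp_rot: [-180.0, 0.0, 5.4]
wrist_force: [0.1, 0.3, -3.4]
gripper_width: 0.0481
grip_force: 63.0
```

{"method": "carry_out", "body": {"claw": [0, 0, 0, 0], "delta_pos": [[0.001, 0, 0.001], [0, 0, 0.001], [0, 0, 0], [0, 0, 0]], "turn": [[0, 0, 0], [0, 0, 0], [0, 0, 0], [0, 0, 0]]}}

```text
time_s: 26.9
eef_pos: [0.5716, 0.1417, 0.0336]
tcp_rot: [-180.0, -0.0, 5.4]
wrist_force: [-0.7, 0.5, 3.9]
gripper_width: 0.0482
grip_force: 64.6
```

{"method": "carry_out", "body": {"claw": [65, 68, 68, 68, 68, 68, 68, 68], "delta_pos": [[0, 0, 0], [0, 0, 0], [0, 0, 0], [0, 0, 0], [0, 0, -0.015], [0, 0, -0.035], [0, 0, -0.04], [0, 0, -0.01]], "turn": [[0, 0, 0], [0, 0, 0], [0, 0, 0], [0, 0, 0], [0, 0, 0], [0, 0, 0], [0, 0, 0], [0, 0, 0]]}}

```text
time_s: 27.9
eef_pos: [0.5732, 0.1419, 0.1367]
tcp_rot: [-179.9, -0.3, 5.4]
wrist_force: [0.8, -0.5, -1.0]
gripper_width: 0.0585
grip_force: 0.0
```

```bash
python3 - <<'E'
from h import *
plan(.6165,-.0845,.12,-37.3,1)
E
```

```text
t 27.9 pos [0.5732 0.1419 0.1367] rot [-179.94   -0.28    5.38] F [ 0.8 -0.5 -1. ] w 0.0585 j7 -96.0
shift [0.0218 0.2295 0.0166] turn [-0.2 -0.2 42.7] perrow/ 1 [0.0218 0.2295 0.0166]
```

{"method": "carry_out", "body": {"claw": [60, 60, 60, 60, 60, 60, 60, 60, 60, 60, 60, 60, 60, 60, 60, 60], "delta_pos": [[0.0011, 0.0115, 0], [0.0026, 0.0275, 0], [0.0039, 0.0413, 0], [0.0039, 0.0413, 0], [0.0039, 0.0413, 0], [0.0033, 0.0344, 0], [0.002, 0.0207, 0], [0.0011, 0.0115, 0], [0, 0, 0], [0, 0, 0], [0, 0, 0], [0, 0, 0], [0, 0, 0], [0, 0, 0], [0, 0, 0], [0, 0, 0]], "turn": [[0, 0, 0], [0, 0, 0], [0, 0, 0], [0, 0, 0], [0, 0, 0], [0, 0, 0], [0, 0, 0], [0, 0, 0], [0, 0, 4], [0, 0, 8], [0, 0, 9], [0, 0, 9], [0, 0, 8], [0, 0, 4.7], [0, 0, 0], [0, 0, 0]]}}

```text
time_s: 29.9
eef_pos: [0.6146, -0.0839, 0.1329]
tcp_rot: [180.0, 0.1, -37.2]
wrist_force: [-0.0, 0.1, 0.4]
gripper_width: 0.0506
grip_force: 0.0
```

```bash
python3 - <<'E'
from h import *
plan(.6165,-.0845,.028,-37.3,1)
E
```

```text
t 29.9 pos [ 0.6146 -0.0839  0.1329] rot [ 1.800e+02  7.000e-02 -3.716e+01] F [-0.   0.1  0.4] w 0.0506 j7 -108.0
shift [ 0.002  -0.0007  0.1049] turn [0.  0.1 0.1] perrow/ 1 [ 0.002  -0.0007  0.1049]
```

{"method": "carry_out", "body": {"claw": [60, 60, 60, 60, 60, 60, 30, 0, 0, 0, 0, 0, 0], "delta_pos": [[0.0015, -0.0005, 0.02], [0, 0, 0.035], [0, 0, 0.03], [0, 0, 0.014], [0, 0, 0.004], [0, 0, 0], [0, 0, 0], [0, 0, 0], [0, 0, 0], [0, 0, 0], [0, 0, 0], [0, 0, 0], [0, 0, 0]], "turn": [[0, 0, 0], [0, 0, 0], [0, 0, 0], [0, 0, 0], [0, 0, 0], [0, 0, 0], [0, 0, 0], [0, 0, 0], [0, 0, 0], [0, 0, 0], [0, 0, 0], [0, 0, 0], [0, 0, 0]]}}

```text
time_s: 31.52
eef_pos: [0.6171, -0.0853, 0.0315]
tcp_rot: [-179.9, -0.1, -37.3]
wrist_force: [-0.1, 1.3, 6.3]
gripper_width: 0.0265
grip_force: 60.2
```

{"method": "carry_out", "body": {"claw": [0, 0, 0, 0, 0, 0], "delta_pos": [[0, 0, -0.004], [0, 0, -0.02], [0, 0, -0.04], [0, 0, -0.035], [0, 0, -0.01], [0, 0, 0]], "turn": [[0, 0, 0], [0, 0, 0], [0, 0, 0], [0, 0, 0], [0, 0, 0], [0, 0, 0]]}}

```text
time_s: 32.28
eef_pos: [0.6162, -0.0852, 0.1396]
tcp_rot: [-180.0, 0.0, -37.3]
wrist_force: [-0.2, -0.6, -3.6]
gripper_width: 0.0265
grip_force: 59.6
```

```bash
python3 - <<'E'
from h import *
plan(.5597,.2665,.14,5.4,1)
E
```

```text
t 32.27 pos [ 0.6162 -0.0852  0.1396] rot [-179.99    0.    -37.3 ] F [-0.2 -0.6 -3.6] w 0.0265 j7 -108.0
shift [-0.2581 -0.2455 -0.0003] turn [ -0.    0.  -42.7] perrow/ 1 [-0.2581 -0.2455 -0.0003]
```

{"method": "carry_out", "body": {"claw": [0, 0, 0, 0, 0, 0, 0, 0, 0, 0, 0, 0, 0, 0, 0, 0, 0, 0, 0], "delta_pos": [[-0.0077, -0.0074, 0], [-0.0181, -0.0172, 0], [-0.0284, -0.027, 0], [-0.031, -0.0295, 0], [-0.031, -0.0295, 0], [-0.031, -0.0295, 0], [-0.031, -0.0295, 0], [-0.031, -0.0295, 0], [-0.0258, -0.0246, 0], [-0.0155, -0.0147, 0], [-0.0077, -0.0074, 0], [0, 0, 0], [0, 0, 0], [0, 0, 0], [0, 0, 0], [0, 0, 0], [0, 0, 0], [0, 0, 0], [0, 0, 0]], "turn": [[0, 0, 0], [0, 0, 0], [0, 0, 0], [0, 0, 0], [0, 0, 0], [0, 0, 0], [0, 0, 0], [0, 0, 0], [0, 0, 0], [0, 0, 0], [0, 0, 0], [0, 0, -4], [0, 0, -8], [0, 0, -9], [0, 0, -9], [0, 0, -8], [0, 0, -4.7], [0, 0, 0], [0, 0, 0]]}}

```text
time_s: 34.65
eef_pos: [0.56, 0.2656, 0.1391]
tcp_rot: [180.0, 0.0, 5.2]
wrist_force: [-0.3, 0.5, -2.2]
gripper_width: 0.0261
grip_force: 59.5
```

```bash
python3 - <<'E'
from h import *
from cell import vision
plan(.5597,.2665,.0425,5.4,1)
c=vision.read_camera("side");cv2.imwrite("pics/s6.png",cv2.resize(c["color"][100:240,180:340],None,fx=4,fy=4))
E
```

```text
t 34.65 pos [0.56   0.2656 0.1391] rot [1.7996e+02 5.0000e-02 5.2300e+00] F [-0.3  0.5 -2.2] w 0.0261 j7 -106.0
shift [-0.0002 -0.001   0.0966] turn [ 0.   0.  -0.2] perrow/ 1 [-0.0002 -0.001   0.0966]
```

View pics/s6.png

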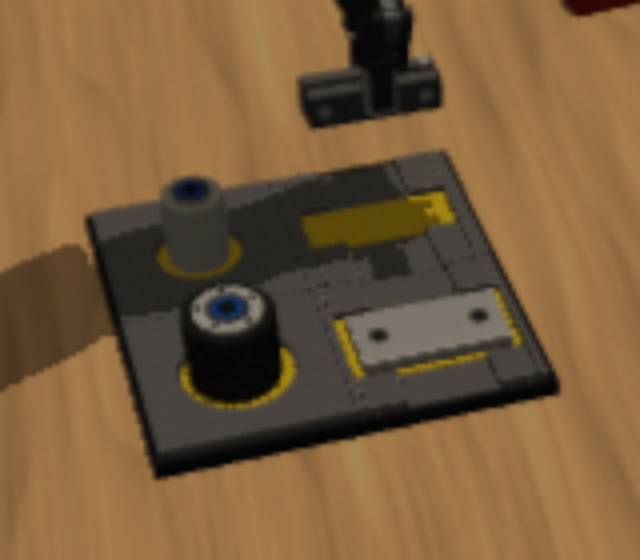

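The crop shows the platen (430,330) down in its recess, the wheel (230,345) and roller (197,235) seated, and the guide (370,95) held parallel above its recess.

{"method": "carry_out", "body": {"claw": [0, 0, 0, 0, 0, 0, 0], "delta_pos": [[0, 0, 0.015], [0, 0, 0.035], [0, 0, 0.025], [0, 0, 0.012], [0, 0, 0.006], [0, 0, 0.001], [0, 0, 0]], "turn": [[0, 0, 0], [0, 0, 0], [0, 0, 0], [0, 0, 0], [0, 0, 0], [0, 0, 0], [0, 0, 0]]}}

```text
time_s: 35.58
eef_pos: [0.5603, 0.2669, 0.046]
tcp_rot: [-180.0, -0.0, 5.4]
wrist_force: [0.3, 0.0, -3.2]
gripper_width: 0.0268
grip_force: 59.5
```

{"method": "carry_out", "body": {"claw": [0, 0, 0, 0], "delta_pos": [[0, 0, 0.001], [0, 0, 0.001], [0, 0, 0], [0, 0, 0]], "turn": [[0, 0, 0], [0, 0, 0], [0, 0, 0], [0, 0, 0]]}}

```text
time_s: 36.08
eef_pos: [0.5598, 0.2667, 0.0433]
tcp_rot: [-180.0, 0.0, 5.4]
wrist_force: [0.3, 0.2, -2.7]
gripper_width: 0.0263
grip_force: 59.5
```

{"method": "carry_out", "body": {"claw": [0, 0, 0, 0], "delta_pos": [[0, 0, 0.001], [0, 0, 0.0005], [0, 0, 0], [0, 0, 0]], "turn": [[0, 0, 0], [0, 0, 0], [0, 0, 0], [0, 0, 0]]}}

```text
time_s: 36.58
eef_pos: [0.5599, 0.2668, 0.0426]
tcp_rot: [-180.0, 0.0, 5.4]
wrist_force: [-1.5, -1.7, 5.9]
gripper_width: 0.0268
grip_force: 60.5
```

{"method": "carry_out", "body": {"claw": [45, 50, 50, 50, 50, 50, 50, 50, 50, 50, 50, 50, 50, 50, 50], "delta_pos": [[0, 0, 0], [0, 0, 0], [0, 0, 0], [0, 0, 0], [0, 0, -0.015], [0, 0, -0.035], [0, 0, -0.04], [0, 0, -0.04], [0, 0.02, -0.03], [0, 0.04, 0], [0, 0.045, 0], [0, 0.045, 0], [0, 0.045, 0], [0, 0.04, 0], [0, 0.02, 0]], "turn": [[0, 0, 0], [0, 0, 0], [0, 0, 0], [0, 0, 0], [0, 0, 0], [0, 0, 0], [0, 0, 0], [0, 0, 0], [0, 0, 0], [0, 0, 0], [0, 0, 0], [0, 0, 0], [0, 0, 0], [0, 0, 0], [0, 0, 0]]}}

```text
time_s: 38.45
eef_pos: [0.584, 0.0098, 0.2027]
tcp_rot: [179.9, -0.0, 5.2]
wrist_force: [-0.8, 1.4, 0.6]
gripper_width: 0.0427
grip_force: 0.0
```

```bash
python3 - <<'E'
from h import *
from cell import vision
plan(.5597,.2665,.14,5.4,1)
c=vision.read_camera("top");W=cloud(c);z=W[...,2]
cv2.imwrite("pics/t7.png",cv2.resize(c["color"][205:375,90:250],None,fx=3.4,fy=3.4))
s=vision.read_camera("side");cv2.imwrite("pics/s7.png",s["color"])
for n,x,y,h in(("wheel",.4466,.1302,.057),("roller",.4352,.255,.057),("platen",.5724,.142,.0195),("guide",.5604,.2673,.027)):
    q=(abs(W[...,0]-x)<.06)&(abs(W[...,1]-y)<.055)&(z>h)&(z<.08); print(n,rect(W[q]),np.nanmedian(z[q]),q.sum())
E
```

```text
t 38.45 pos [0.584  0.0098 0.2027] rot [ 1.7993e+02 -2.0000e-02  5.1900e+00] F [-0.8  1.4  0.6] w 0.0427 j7 -85.0
shift [-0.001  -0.2579  0.0624] turn [ 0.1 -0.  -0.2] perrow/ 1 [-0.001  -0.2579  0.0624]
wheel [0. 0. 0. 0. 0.] nan 0
roller [0. 0. 0. 0. 0.] nan 0
platen [0. 0. 0. 0. 0.] nan 0
guide [559.5 263.9  89.8  29.6   5.3] 0.03416841713630028 596
  return np.nanmean(a, axis, out=out, keepdims=keepdims)
```

View pics/t7.png

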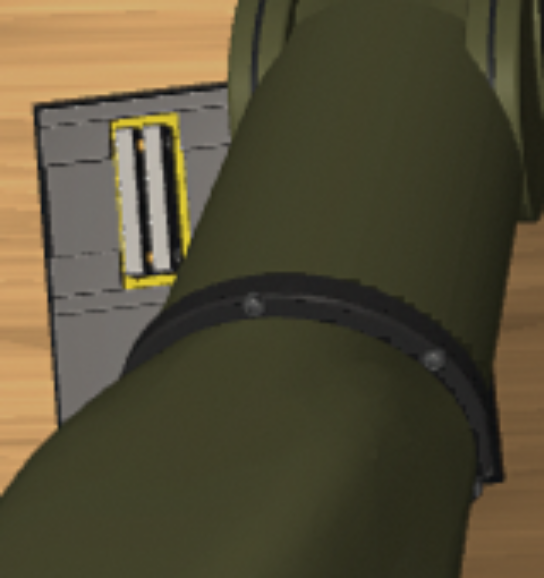

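View pics/s7.png

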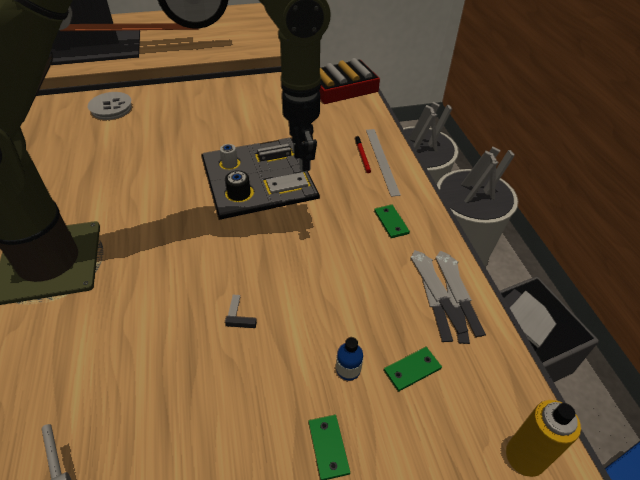

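The pictures show the guide (top crop 145,200) inside its yellow recess. In the side view all four parts are seated (wheel 238,183; roller 228,155; platen 290,183; guide 274,152), and the bottle (349,360) and square (240,315) have not moved.

```bash
python3 - <<'E'
from h import *
from cell import vision,arm
c=vision.read_camera("side");W=cloud(c);z=W[...,2]
q=np.zeros(z.shape,bool);q[178:186,275:300]=1;p=W[q]
A=np.c_[p[:,:2]-p[:,:2].mean(0),np.ones(len(p))];k=np.linalg.lstsq(A,p[:,2],rcond=None)[0]
print("platen z,slopes",k.round(3))
if abs(k[2]-.021)<.003: print(arm.sign_off())
E
```

```text
platen z,slopes [-0.008 -0.025  0.021]
the job is handed in; nothing more can be done
None
```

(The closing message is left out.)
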